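# Level a rocking bench balance on its screw feet

## Robot

A 6-joint arm with a two-finger parallel gripper is mounted at the origin on a cart in front of the work surface, level with it; the furniture and walls round the work are solid. World frame = base frame: x ahead of the robot, y to its left, z up, the work surface at z = 0. Lengths are in mm, angles in degrees, forces in N, time in s.
With the tool pointing down it reaches from about 350 to 850 mm from the base axis. Payload 8.1 kg.
Tool frame: the origin (TCP) lies at the very end of the fingers, on their centre line; the grasp point (between the pads) lies 19 mm behind it; z points along the fingers, y is the line along which they close (so a half turn about z gives the same grasp; the last joint's range is limited). The gripper opens to 85 mm and grips with 20 to 120 N. Pads are 22 mm wide; open, the fingers measure 114 mm over their backs; the gripper's body (76 mm by 85 mm) begins 54 mm behind the grasp point. The pads swing forward as they close: fully open they stand 13 mm farther back than shut.
Start: joints at [59.908, 7.471, 85.268, -0, 87.261, -4.893], TCP at [255.435, 542.916, 231.292] pointing down, gripper open.
Joint ranges: [-169.43, 169.43], [-51.17, 129.36], [1.28, 143.12], [-76.62, 256.62], [0, 156.53], [-152.29, 152.29]. Speed limits (degrees/s): [136.94, 136.94, 159.86, 180, 180, 180].

## Interface

Orientations are given as [roll, pitch, yaw] about the fixed x, y, z axes, in that order (R = Rz(yaw) Ry(pitch) Rx(roll)).
In Python, from bench import * gives the robot as it stands.
- The arm moves only by the tool play_rows, never from a script. Its argument "increments" is a list of rows, each a list of 3 entries, a list of its own where there are three numbers: the gripper's target within -1 to 1 (fully open at 1, half-way at 0, shut at -1), then the shift along the tool's x, y, z in mm, then the turn about the tool's z in rad. A call has 1 to 12 rows; each row shifts and turns the commanded pose from where the row before left it, along the tool's axes as they then stand; what a row does not reach is not made up. A row lasts 1/12 s, in which the tool goes at most 41.7 mm and 7.16 degrees, less where a joint would pass 70% of its speed; a pose out of reach is approached as far as the arm can. A call is refused whole if a number of a shift passes 41.7 or a number of a turn 0.125, either way. A call with a gripper value outside its range is refused whole. The fingers move at their own pace and stop on an object; "force" is the grip in N (left out, the last holds). Time passes only in rows, so rows that do not move let the fingers close. It gives the time, the measured TCP pose, the force, the opening and the grip force at its end, in the units of the state.
- sense(): the state, without advancing time (a new reading comes with each control period).
- snapshot(name): name is "side" or "top" or "wrist"; returns a dict with "color" (384x512x3 uint8, red, green, blue), "intrinsics" (3x3 intrinsics, pixels), "world_from_camera" (4x4, takes a point from camera to world coordinates). Camera axes: x right, y down, z forward; pixel columns grow to the right and rows downward; lengths in mm; the calibration is good to about 2 mm. A picture is of the moment at which its call begins. There is no depth.
- hand_in(): hands the job in; it is judged then, once.
Trained networks look in a picture, given as the dict that the camera call returned (one of the last four; its "shot" number tells which), for a name from the list of things; names that differ only in an ending like _2 or _b are one class to them, and where a whole thing is asked for, a point or a joint stands for the part that bears it (a point fixed in the world has none). Each returns a list of dicts, best first, with "p" (0 to 1); they miss things now and then, are a little off and sometimes report something else, mostly with a low value. They report only what shows in the picture. A call takes as long as a camera call. They do not tell look-alikes from the thing itself.
- find_in(query, picture): "xyz" ([x, y, z] in mm, in the coordinates of the camera as it stood for that picture, good to about 4 mm: the middle of the surface that is visible of it).
- regions_of(query, picture): "mask" (384x512 bool, what is visible of it).
- pinpoint(query, picture): "xyz" ([x, y, z] in mm, in the coordinates of the camera as it stood for that picture, good to about 4 mm: a listed point, or the origin of a listed thing).
The state is a dict: "time": time; "joint_pos": joint angles; "qd": joint speeds; "joint_efforts": joint torques, N m; "tool_pos": TCP position; "tcp_rot": TCP orientation; "ft_force": force on the tool from outside, world axes, zero at the start; "wrist_torque": the same for the moment, N m; "finger_gap": finger opening in mm; "grip_force": force on a finger pad.
Only numpy, scipy, OpenCV 4.12 (cv2) and the standard library are available. Lean on these libraries where they do the work, as an engineer would, in place of code of your own. Each camera call takes 0.05 s, during which the arm holds its last target. There are 200 camera calls.

## Task

The bench balance leans forward and may rock, because its two front screw feet have been run in, one more than the other. Turn the two front knobs until the balance stands level, to within half a degree, and firm: all four feet must bear properly on their discs, so that it no longer rocks at any corner. Leave the balance where it stands on its discs and leave the weights, metal stub and dish round it alone.

Things in the scene. Friction and masses are not known exactly. Their poses are not given: they have to be found in the camera images.
- balance: bench balance, loose, about 3 kg: aluminium base plate 210 x 170 x 14 mm (x by y) with four feet at x = +-88, y = +-66 mm. Origin: centre of the plate's underside, 30 mm above the bench when level; x points to the rear, y to the left, z square to the plate. Centre of mass 15 to 25 mm behind the centre. A screw foot under each front corner, a fixed stud under each rear one.
- pan (a point): centre of the round steel pan's face, 95 mm across, 67 mm above the plate's top, on the white housing that covers the plate from x = -31 to +99 mm and y = -54 to +54 mm and is up to 52 mm high
- grip_fl (a point): front left knob, on its axis at the height to grip, 34 mm above the plate's top. Fluted round black knob, 36 mm across, from 14 to 40 mm above the plate's top; it stays at that height on the plate as it turns. Clockwise from above drives its foot down, 12 mm a full turn; anticlockwise draws it up. It takes 0.12 N m to turn, stays where it is left, and goes 0.3 turn beyond level
- grip_fr (a point): front right knob: the same point on an equal knob over the front right foot. On both: once the foot bears on its disc, turning on lifts that corner of the plate and the knob with it, so that fingers which hold the knob at a fixed height feel it push up (10 N or more within a quarter turn). While the foot hangs free, only an off-centre hold pushes, some 5 N
- disc_fl: steel disc, 52 mm across, 4 mm thick, fixed on the bench under the front left foot (seen from the robot); origin: centre of its underside. At the start both screw feet are 4 to 8 mm shorter than the rear studs, not equally; the plate leans on the longer one and the other hangs free or barely bears
- disc_fr: steel disc, 52 mm across, 4 mm thick, fixed on the bench under the front right foot (seen from the robot); origin: centre of its underside. The soles of all feet are rubber and give 1 mm for each 15 N. With the load well shared each front foot carries 5 to 8 N, each rear one 8 to 12 N; a foot that just bears gets there with 0.1 to 0.15 turn more
- disc_rl: steel disc, 52 mm across, 4 mm thick, fixed on the bench under the rear left foot (seen from the robot); origin: centre of its underside. The rear studs are fixed and reach 26 mm below the plate's underside. A front corner whose foot hangs free tips down under a straight push of 3 to 5 N
- disc_rr: steel disc, 52 mm across, 4 mm thick, fixed on the bench under the rear right foot (seen from the robot); origin: centre of its underside. 
- brass_weight_0: largest brass weight with a knob, 30 mm across, 34 mm high, upright on the bench left of the balance; origin at the centre of its underside
- brass_weight_1: middle brass weight, 25 mm across, 26 mm high, near the largest; origin at the centre of its underside
- brass_weight_2: smallest brass weight, 20 mm across, 22 mm high, near the others; origin at the centre of its underside
- metal_stub_0: pale metal stub with a small pin on top, 24 mm across, 17 mm high, on the bench right of the balance; origin at the centre of its underside
- sample_dish: flat white dish, 57 mm across, 4 mm high, beyond the brass weights; origin at the centre of its underside
Things that resemble listed ones, but are neither listed nor needed, are in the scene too. What is shaped like the disc_fr but brown is not meant.

How it is judged (in metres and radians):
At the end, for the whole second after the job is handed in: The balance is at rest with its plate within 0.010 rad (0.57 degrees) of level, each of the four feet presses on its disc with more than 2 N, and it is within 25 mm of where it started (angle between balance's own z axis and vertical below 0.01 rad and contact force between each of disc_fl, disc_fr, disc_rl, disc_rr and balance above 2 N and linear speed of balance below 0.02 m/s and distance of balance from where it was at the start of the episode below 0.025 m); the robot touches nothing.
It fails at once if the balance is pushed or dragged more than 30 mm (distance of balance from where it was at the start of the episode above 0.03 m).
It fails at once if a weight, the stub or the dish is knocked more than 20 mm (distance of any of brass_weight_0, brass_weight_1, brass_weight_2, metal_stub_0, sample_dish from where it was at the start of the episode above 0.02 m).
It also fails if it takes over 72 s, if anything falls off the work surface, if the arm or the gripper's body presses on something with over 40 N, if the wrist force passes 120 N, or if a joint passes its speed limit or range.

## Working session

There is one attempt and no reset: what is moved stays moved. The work goes in short steps, Python scripts to look and compute and a tool call to move; the robot and the scene stay as the last step left them, time stands still between calls to the robot, and variables do not carry over. Pictures are saved under pics/ and viewed, at most 10 in all, crops included, and the job is handed in when it is done.

Besides the shell and the picture viewer there is one more tool, called after ">>>" as name(argument=value, ...), one argument or row to a line, values as JSON. play_rows: Moves the arm, as the interface text tells. Its arguments: {"type":"object","properties":{"increments":{"type":"array","items":{"type":"array"}},"force":{"type":"number"}},"required":["increments"]}

```bash
ls; mkdir -p pics
cat > h.py <<'E'
from bench import *
import numpy as np, cv2
def w(p,s): 
    T=np.array(s["world_from_camera"]); return (T@np.r_[p,1])[:3]
def save(s,n): cv2.imwrite("pics/"+n,cv2.cvtColor(np.array(s["color"]),cv2.COLOR_RGB2BGR))
E
python3 - <<'E'
from h import *
st=sense(); print(st)
ims=[]
for c in ["side","top"]:
    s=snapshot(c); ims.append(np.array(s["color"]))
    print(c,np.round(s["world_from_camera"],2).tolist(),np.round(s["intrinsics"],1).tolist())
    for q in ["grip_fl","grip_fr","pan","disc_fl","disc_fr","balance","disc_rl","disc_rr"]:
        print(q,[(round(r["p"],2),np.round(w(r["xyz"],s),1).tolist()) for r in pinpoint(q,s)[:3]])
    save(s,c+"0.png")
E
```

```text
pics
{'time': 0.0, 'joint_pos': array([ 5.99091427e+01,  7.51447729e+00,  8.53290803e+01, -1.85251078e-03,
        8.72620353e+01, -4.89361281e+00]), 'qd': array([-0.08911559, -0.00277769,  0.02919731, -0.05175843,  0.01457237,
        0.02870927]), 'joint_efforts': array([ 5.76647544e-04, -5.69379365e+01, -5.00571299e+01, -9.44421799e-05,
        1.42968542e-02, -3.16426531e-05]), 'tool_pos': array([255.16022118, 542.43255513, 230.25292016]), 'tcp_rot': array([-1.79894634e+02, -7.16420116e-03,  1.54802839e+02]), 'ft_force': array([-0.10675728,  0.18207711,  0.25088012]), 'wrist_torque': array([ 0.04080268, -0.00014062, -0.03219513]), 'grip_force': 0.0, 'finger_gap': 85.38543433430607}
side [[-0.91, -0.22, 0.34, 180.07], [-0.41, 0.48, -0.77, 497.21], [0.0, -0.85, -0.53, 606.05], [0.0, 0.0, 0.0, 1.0]] [[432.7, 0.0, 262.3], [0.0, 432.7, 198.4], [0.0, 0.0, 1.0]]
grip_fl [(0.95, [455.4, -197.4, 70.0]), (0.42, [396.2, -310.5, -1.3])]
grip_fr [(0.69, [384.0, -308.3, 73.4]), (0.64, [438.6, 34.1, -5.1])]
pan [(0.61, [535.5, -330.1, 113.8])]
disc_fl [(0.51, [459.9, -197.7, 1.8])]
disc_fr [(0.65, [475.9, -546.7, 6.8]), (0.61, [398.0, -307.9, -2.3])]
balance [(0.66, [496.7, -300.5, 33.3])]
disc_rl [(0.4, [610.6, -291.8, 3.0])]
disc_rr [(0.39, [609.8, -290.8, 0.9]), (0.23, [537.3, -325.1, 114.0])]
top [[-0.03, -0.98, 0.19, 277.25], [-1.0, 0.03, 0.01, -260.93], [-0.02, -0.19, -0.98, 1200.24], [0.0, 0.0, 0.0, 1.0]] [[465.5, 0.0, 252.1], [0.0, 465.5, 193.4], [0.0, 0.0, 1.0]]
grip_fl [(0.89, [455.2, -197.8, 69.5])]
grip_fr [(0.71, [389.0, -310.8, 71.5])]
pan [(0.91, [536.9, -325.9, 107.8])]
disc_fl [(0.53, [462.8, -199.2, -3.0])]
disc_fr [(0.88, [478.7, -544.0, 3.6]), (0.54, [388.3, -314.9, -4.9])]
balance [(0.81, [502.5, -300.9, 30.9])]
disc_rl []
disc_rr []
```

```bash
python3 -c "
import cv2
a=cv2.imread('pics/side0.png');b=cv2.imread('pics/top0.png');cv2.imwrite('pics/both.png',cv2.resize(cv2.vconcat([a[:],b]),(512,768))[:, :]) 
import numpy as np
cv2.imwrite('pics/both.png',cv2.resize(np.hstack([a,b]),(800,300)))
cv2.imwrite('pics/sidex.png',cv2.resize(a,(800,600)))
"
```

```text
(no output)
```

View pics/sidex.png

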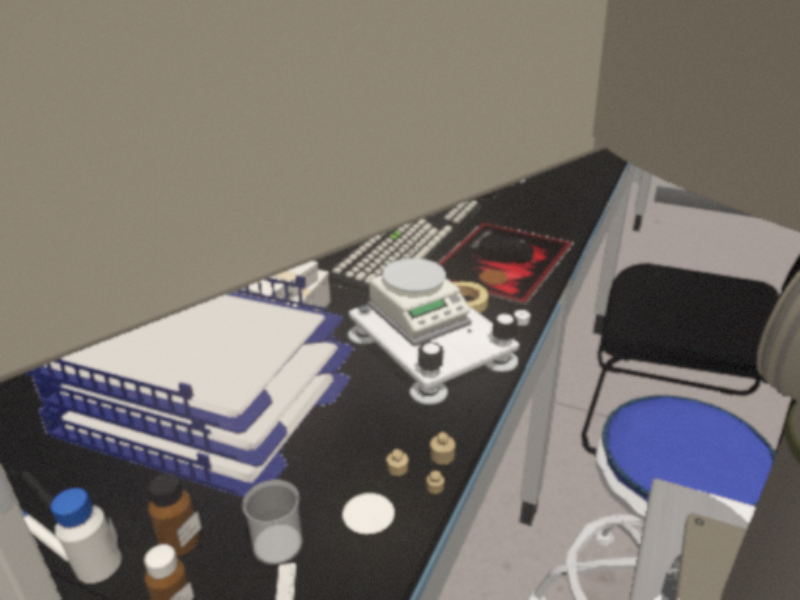

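View pics/top0.png

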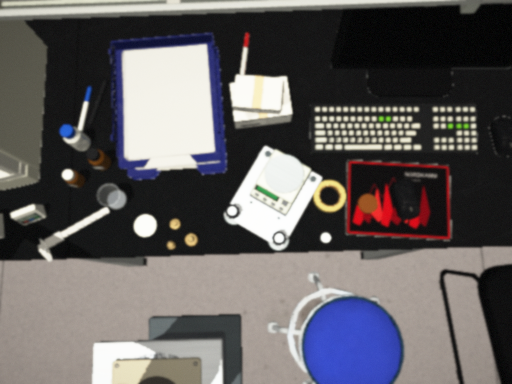

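The look-alikes: the real front knobs are at side (430,355) for FL and (503,328) for FR, in top (233,211) and (280,238). The brown disc at top (367,203) on the mouse pad, the tape ring at (330,196) and the stub pair at side (505,320) and (522,316) are not wanted. Both cameras agree on FL (455,-198) and FR (387,-310), 131 mm apart as specified. I'll move above FL with the fingers shut, so I can feel the knob tops.

>>> play_rows(
  increments=[
    [-1,[-24.8,-29.2,0],0],
    [-1,[-24.8,-29.2,0],0],
    [-1,[-24.8,-29.2,0],0],
    [-1,[-24.8,-29.2,0],0],
    [-1,[-24.8,-29.2,0],0],
    [-1,[-24.8,-29.2,0],0],
    [-1,[-24.8,-29.2,0],0],
    [-1,[-24.8,-29.2,0],0],
    [-1,[-24.8,-29.2,0],0],
    [-1,[-24.8,-29.2,0],0],
  ],
  force=40,
)

```text
time: 1.73
tool_pos: [355.6, 171.5, 231.6]
tcp_rot: [180.0, 0.0, 154.8]
ft_force: [0.9, -0.5, -0.5]
finger_gap: -0.0
grip_force: 0.0
```

>>> play_rows(
  increments=[
    [-1,[-24.8,-29.2,4],0],
    [-1,[-24.8,-29.2,4],0],
    [-1,[-24.8,-29.2,4],0],
    [-1,[-24.8,-29.2,4],0],
    [-1,[-24.8,-29.2,4],0],
    [-1,[-24.8,-29.2,4],0],
    [-1,[-24.8,-29.2,4],0],
    [-1,[-24.8,-29.2,4],0],
    [-1,[-24.8,-29.2,4],0],
    [-1,[-24.8,-29.2,4],0],
    [-1,[0,0,0],0],
    [-1,[0,0,0],0],
  ],
)

```text
time: 2.73
tool_pos: [455.2, -198.2, 190.5]
tcp_rot: [180.0, -0.1, 154.6]
ft_force: [0.0, 0.4, 0.4]
finger_gap: 0.3
grip_force: 0.0
```

Run:
```python
from h import *
st=sense(); print(st["time"],st["tool_pos"],st["tcp_rot"],st["joint_pos"],st["ft_force"])
s=snapshot("wrist"); save(s,"w1.png")
for q in ["grip_fl","grip_fr","pan","disc_fl","disc_fr"]:
    print(q,[(round(r["p"],2),np.round(w(r["xyz"],s),1).tolist()) for r in pinpoint(q,s)[:3]])
```

```text
2.7333 [ 455.21396901 -198.22386295  190.50697603] [ 1.79989800e+02 -9.88147005e-02  1.54615635e+02] [-2.94521211e+01 -7.34994170e+00  1.04379286e+02  3.18787822e-03
  8.30699448e+01 -9.40681346e+01] [0.04784835 0.39961528 0.41944752]
grip_fl [(0.86, [454.6, -190.6, 72.5])]
grip_fr [(0.79, [386.6, -309.3, 75.1])]
pan [(0.93, [533.9, -320.9, 113.0])]
disc_fl [(0.74, [460.1, -195.8, 0.8])]
disc_fr [(0.78, [477.9, -543.8, 2.6]), (0.75, [388.9, -306.3, 3.2])]
```

View pics/w1.png

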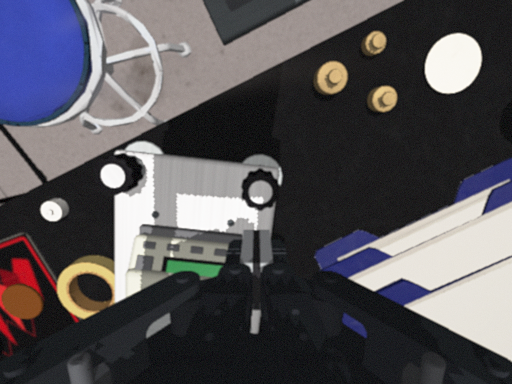

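The wrist view shows the FL knob cap at about (262,188) and the FR cap at about (115,175). I'll turn those pixels into positions on the cap plane.

```bash
cat >> h.py <<'E'
def ray(s,u,v,z):
    T=np.array(s["world_from_camera"]);K=np.array(s["intrinsics"])
    d=T[:3,:3]@np.linalg.solve(K,[u,v,1.]); return T[:3,3]+d*(z-T[2,3])/d[2]
E
python3 - <<'E'
from h import *
s=snapshot("wrist"); g=cv2.cvtColor(np.array(s["color"]),cv2.COLOR_RGB2GRAY)
for n,(u,v) in dict(fl=(262,188),fr=(115,175)).items():
    print(n,ray(s,u,v,77).round(1))
    c=g[v-30:v+30,u-30:u+30]
    cs=cv2.HoughCircles(cv2.resize(c,None,fx=4,fy=4),cv2.HOUGH_GRADIENT,1.5,40,param1=100,param2=30,minRadius=36,maxRadius=90)
    if cs is not None:
        for x,y,r in cs[0][:3]: print(u-30+x/4,v-30+y/4,r/4,ray(s,u-30+x/4,v-30+y/4,77).round(1))
for cam in ["side","top"]:
    s=snapshot(cam)
    print(cam,[ (q,np.round(w(pinpoint(q,s)[0]["xyz"],s),1)) for q in ("grip_fl","grip_fr")])
E
```

```text
fl [ 456.4 -189.7   77. ]
257.6875 191.5625 12.1125 [ 457.8 -194.6   77. ]
259.9375 177.3125 20.2125 [ 446.6 -187.2   77. ]
248.3125 186.3125 9.6375 [ 449.7 -200.2   77. ]
fr [ 389.5 -304.    77. ]
119.3125 168.8125 22.275002 [ 386.3 -297.5   77. ]
109.1875 176.6875 13.425 [ 388.6 -309.6   77. ]
126.8125 177.0625 17.2875 [ 395.6 -295.4   77. ]
side [('grip_fl', array([ 455.2, -197.7,   72.6])), ('grip_fr', array([ 385.5, -306.6,   70.3]))]
top [('grip_fl', array([ 457.6, -197.4,   68.6])), ('grip_fr', array([ 385.5, -311.5,   69.3]))]
```

>>> play_rows(
  increments=[
    [-1,[0,0,30],0],
    [-1,[0,0,30],0],
    [-1,[0,0,30],0],
    [-1,[0,0,15],0],
    [-1,[0,0,2],0],
    [-1,[0,0,0],0],
  ],
)

```text
time: 3.88
tool_pos: [454.7, -196.2, 83.4]
tcp_rot: [180.0, -0.2, 154.8]
ft_force: [-0.2, 0.6, 0.7]
finger_gap: 0.2
grip_force: 0.0
```

>>> play_rows(
  increments=[
    [-1,[0,0,1],0],
    [-1,[0,0,1],0],
    [-1,[0,0,1],0],
  ],
)

```text
time: 4.13
tool_pos: [456.8, -197.4, 83.0]
tcp_rot: [-180.0, 0.2, 154.8]
ft_force: [-0.1, 0.1, 1.1]
finger_gap: 0.1
grip_force: 0.0
```

>>> play_rows(
  increments=[
    [-1,[0,0,0.7],0],
    [-1,[0,0,0.3],0],
  ],
)

```text
time: 4.3
tool_pos: [456.0, -196.9, 81.0]
tcp_rot: [-180.0, 0.1, 154.8]
ft_force: [-0.6, 0.8, 0.0]
finger_gap: -0.0
grip_force: 0.0
```

>>> play_rows(
  increments=[
    [-1,[0,0,0.7],0],
    [-1,[0,0,0.3],0],
  ],
)

```text
time: 4.47
tool_pos: [455.7, -196.7, 79.4]
tcp_rot: [-180.0, 0.0, 154.8]
ft_force: [-0.7, 0.5, -1.1]
finger_gap: 0.6
grip_force: 0.0
```

>>> play_rows(
  increments=[
    [-1,[0,0,0.7],0],
    [-1,[0,0,0.3],0],
  ],
)

```text
time: 4.63
tool_pos: [455.5, -196.6, 78.2]
tcp_rot: [180.0, -0.0, 154.8]
ft_force: [0.5, -0.3, -0.5]
finger_gap: 0.1
grip_force: 0.0
```

>>> play_rows(
  increments=[
    [-1,[0,0,0.7],0],
    [-1,[0,0,0.3],0],
  ],
)

```text
time: 4.8
tool_pos: [455.6, -196.7, 77.3]
tcp_rot: [180.0, 0.0, 154.8]
ft_force: [-0.8, 0.7, 2.5]
finger_gap: 0.4
grip_force: 1.6
```

>>> play_rows(
  increments=[
    [-1,[0,0,0.5],0],
    [-1,[0,0,0],0],
  ],
)

```text
time: 4.97
tool_pos: [455.7, -196.6, 77.2]
tcp_rot: [180.0, 0.0, 154.8]
ft_force: [-2.3, 2.7, 6.0]
finger_gap: -0.0
grip_force: 2.7
```

>>> play_rows(
  increments=[
    [-1,[0,0,0.5],0],
    [-1,[0,0,0],0],
  ],
)

```text
time: 5.13
tool_pos: [455.8, -196.6, 77.0]
tcp_rot: [180.0, 0.0, 154.8]
ft_force: [-3.6, 2.4, 8.6]
finger_gap: 0.1
grip_force: 4.1
```

>>> play_rows(
  increments=[
    [-1,[0,0,1],0],
    [-1,[0,0,0],0],
  ],
)

```text
time: 5.3
tool_pos: [455.9, -196.6, 76.6]
tcp_rot: [180.0, 0.0, 154.8]
ft_force: [-5.5, 4.4, 14.2]
finger_gap: 0.3
grip_force: 7.1
```

FL bears: pushing its knob down meets about 14 N/mm. Its cap is at z ≈ 77.6 where level would be about 83.7, so it is about 6 mm short. FR therefore hangs free. Next I'll lift, open part way, wind the wrist back and grip FL.

>>> play_rows(
  increments=[
    [0.4,[0,0,-15],0],
    [0.4,[0,0,-15],0],
    [0.4,[0,0,0],-0.12],
    [0.4,[0,0,0],-0.12],
    [0.4,[0,0,0],-0.12],
    [0.4,[0,0,0],-0.12],
    [0.4,[0,0,0],-0.12],
    [0.4,[0,0,0],-0.12],
    [0.4,[0,0,0],-0.12],
    [0.4,[0,0,0],0],
  ],
)

```text
time: 6.13
tool_pos: [455.5, -196.7, 105.1]
tcp_rot: [180.0, -0.0, -156.7]
ft_force: [-0.4, 0.5, 1.3]
finger_gap: 59.7
grip_force: 0.0
```

Run:
```python
from h import *
st=sense(); print(st["time"],st["tool_pos"],st["tcp_rot"],st["joint_pos"],st["finger_gap"])
s=snapshot("wrist"); save(s,"w2.png")
```

```text
6.1333 [ 455.48888852 -196.66903663  105.12503657] [ 1.79992925e+02 -1.13613672e-02 -1.56733620e+02] [-2.92733808e+01 -3.00096338e+00  1.09560316e+02 -4.91872882e-03
  7.34531735e+01 -1.42538359e+02] 59.72290341436163
```

View pics/w2.png

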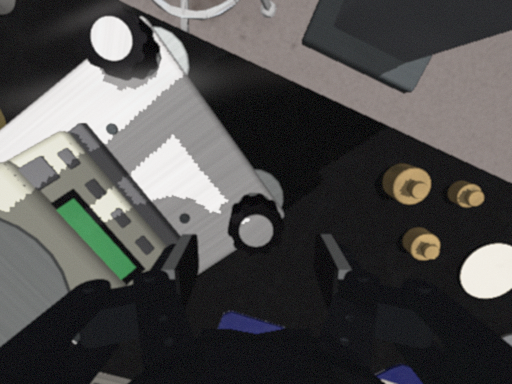

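The knob cap is at (256,230), midway between the pads at (185,265) and (335,265), and the weights are clear.

Run:
```python
from h import *
s=snapshot("wrist")
a=ray(s,256,230,77.6); b=ray(s,111,38,77.6); print(a.round(1),b.round(1),np.linalg.norm(a-b))
print(np.round(w(pinpoint("grip_fl",s)[0]["xyz"],s),1))
```

```text
[ 457.3 -194.6   77.6] [ 386.5 -307.1   77.6] 132.93816148694663
[ 456.4 -193.5   71.1]
```

>>> play_rows(
  increments=[
    [0.4,[-1.2,0,15],0],
    [0.4,[0,0,18],0],
    [0.4,[0,0,12],0],
    [0.4,[0,0,6],0],
    [0.4,[0,0,0],0],
  ],
)

```text
time: 6.7
tool_pos: [455.3, -195.5, 52.4]
tcp_rot: [179.8, -0.1, -157.2]
ft_force: [0.6, -0.1, 0.8]
finger_gap: 59.5
grip_force: 0.0
```

>>> play_rows(
  increments=[
    [-1,[0,0,0],0],
    [-1,[0,0,0],0],
    [-1,[0,0,0],0],
    [-1,[0,0,0],0],
    [-1,[0,0,0],0],
  ],
  force=30,
)

```text
time: 7.12
tool_pos: [457.3, -196.5, 55.2]
tcp_rot: [-179.9, 0.1, -157.1]
ft_force: [-0.6, 0.8, 3.6]
finger_gap: 35.1
grip_force: 31.5
```

>>> play_rows(
  increments=[
    [-1,[0,0,0],0.11],
    [-1,[0,0,0],0.11],
    [-1,[0,0,0],0.11],
    [-1,[0,0,0],0.11],
  ],
)

```text
time: 7.45
tool_pos: [457.3, -195.9, 55.3]
tcp_rot: [180.0, 0.1, 177.4]
ft_force: [-2.7, 4.8, 8.9]
finger_gap: 35.4
grip_force: 31.6
```

>>> play_rows(
  increments=[
    [-1,[0,0,-0.4],0.11],
    [-1,[0,0,-0.23],0.11],
    [-1,[0,0,-0.23],0.11],
    [-1,[0,0,-0.23],0.11],
    [-1,[0,0,-0.23],0.11],
    [-1,[0,0,-0.23],0.11],
    [-1,[0,0,-0.23],0.11],
    [-1,[0,0,-0.23],0.11],
  ],
)

```text
time: 8.12
tool_pos: [458.5, -195.1, 57.5]
tcp_rot: [179.8, 0.1, 127.0]
ft_force: [1.4, 8.5, 6.1]
finger_gap: 34.9
grip_force: 30.4
```

>>> play_rows(
  increments=[
    [-1,[0,0,-0.23],0.11],
    [-1,[0,0,-0.23],0.11],
    [-1,[0,0,-0.23],0.11],
    [-1,[0,0,-0.23],0.11],
    [-1,[0,0,-0.23],0.11],
    [-1,[0,0,-0.23],0.11],
    [-1,[0,0,-0.23],0.11],
    [-1,[0,0,-0.23],0.11],
  ],
)

```text
time: 8.78
tool_pos: [459.2, -195.8, 59.6]
tcp_rot: [179.7, -0.1, 76.6]
ft_force: [6.6, 4.6, 1.9]
finger_gap: 34.7
grip_force: 30.0
```

>>> play_rows(
  increments=[
    [-1,[0,0,-0.23],0.11],
    [-1,[0,0,-0.23],0.11],
    [-1,[0,0,-0.23],0.11],
    [-1,[0,0,-0.23],0.11],
    [-1,[0,0,-0.23],0.11],
    [-1,[0,0,-0.23],0.11],
    [-1,[0,0,0],0],
    [-1,[0,0,0],0],
  ],
)

```text
time: 9.45
tool_pos: [459.1, -197.0, 60.9]
tcp_rot: [179.7, -0.2, 39.0]
ft_force: [7.4, -1.0, -1.5]
finger_gap: 35.0
grip_force: 30.2
```

>>> play_rows(
  increments=[
    [0.35,[0,0,0],0],
    [0.35,[0,0,0],0],
    [0.35,[0,0,0],0],
    [0.35,[0,0,-20],0],
    [0.0,[0,0,-20],0],
    [-1,[0,0,0],0],
    [-1,[0,0,0],0],
    [-1,[0,0,0],0],
    [-1,[0,0,0],0],
    [-1,[0,0,0],0],
  ],
)

```text
time: 10.28
tool_pos: [455.9, -195.8, 98.4]
tcp_rot: [-179.9, 0.0, 39.1]
ft_force: [0.2, 0.0, -0.6]
finger_gap: -0.1
grip_force: 0.0
```

>>> play_rows(
  increments=[
    [-1,[0,0,8],0],
    [-1,[0,0,6],0],
    [-1,[0,0,0.5],0],
    [-1,[0,0,0],0],
  ],
)

```text
time: 10.62
tool_pos: [455.8, -195.8, 83.7]
tcp_rot: [-179.9, 0.1, 39.1]
ft_force: [0.6, 0.1, -0.6]
finger_gap: 0.2
grip_force: 0.0
```

>>> play_rows(
  increments=[
    [-1,[0,0,1],0],
    [-1,[0,0,0],0],
  ],
)

```text
time: 10.78
tool_pos: [456.7, -196.2, 84.0]
tcp_rot: [-180.0, -0.0, 39.1]
ft_force: [-1.4, 0.4, 0.5]
finger_gap: 0.4
grip_force: 0.0
```

>>> play_rows(
  increments=[
    [-1,[0,0,1],0],
    [-1,[0,0,0],0],
  ],
)

```text
time: 10.95
tool_pos: [456.8, -196.3, 83.1]
tcp_rot: [180.0, -0.0, 39.1]
ft_force: [-0.3, -0.8, -0.1]
finger_gap: -0.5
grip_force: 0.0
```

>>> play_rows(
  increments=[
    [-1,[0,0,0.5],0],
    [-1,[0,0,0],0],
  ],
)

```text
time: 11.12
tool_pos: [456.8, -196.3, 82.6]
tcp_rot: [180.0, -0.0, 39.1]
ft_force: [-0.2, 0.7, -0.4]
finger_gap: 0.2
grip_force: 0.0
```

>>> play_rows(
  increments=[
    [-1,[0,0,0.5],0],
    [-1,[0,0,0],0],
  ],
)

```text
time: 11.28
tool_pos: [456.8, -196.3, 82.3]
tcp_rot: [180.0, -0.0, 39.1]
ft_force: [-1.4, 0.8, 3.5]
finger_gap: -0.1
grip_force: 1.4
```

>>> play_rows(
  increments=[
    [-1,[0,0,0.5],0],
    [-1,[0,0,0],0],
  ],
)

```text
time: 11.45
tool_pos: [456.8, -196.2, 82.0]
tcp_rot: [180.0, -0.0, 39.1]
ft_force: [-3.0, 2.9, 6.1]
finger_gap: -0.1
grip_force: 3.2
```

>>> play_rows(
  increments=[
    [-1,[0,0,0.5],0],
    [-1,[0,0,0],0],
  ],
)

```text
time: 11.62
tool_pos: [456.8, -196.2, 81.8]
tcp_rot: [180.0, -0.0, 39.1]
ft_force: [-4.5, 1.8, 9.5]
finger_gap: -0.3
grip_force: 4.6
```

>>> play_rows(
  increments=[
    [-1,[0,0,0.5],0],
    [-1,[0,0,0],0],
  ],
)

```text
time: 11.78
tool_pos: [456.8, -196.1, 81.6]
tcp_rot: [-180.0, -0.0, 39.1]
ft_force: [-4.9, 3.6, 11.4]
finger_gap: 0.2
grip_force: 6.1
```

>>> play_rows(
  increments=[
    [-1,[0,0,-20],0],
    [0.4,[0,0,-20],0],
    [0.4,[-31.2,10.8,0],0],
    [0.4,[-31.2,10.8,0],0],
    [0.4,[-31.2,10.8,0],0],
    [0.4,[-31.2,10.8,0],0],
    [0.4,[0,0,0],-0.12],
    [0.4,[0,0,0],-0.12],
    [0.4,[0,0,0],-0.12],
    [0.4,[0,0,0],-0.12],
    [0.4,[0,0,0],-0.12],
    [0.4,[0,0,0],-0.12],
  ],
)

```text
time: 12.78
tool_pos: [386.9, -308.5, 120.3]
tcp_rot: [-180.0, -0.0, 80.6]
ft_force: [-0.3, 0.1, 0.2]
finger_gap: 60.0
grip_force: 0.0
```

>>> play_rows(
  increments=[
    [0.4,[0,0,0],-0.12],
    [0.4,[0,0,0],-0.12],
    [0.4,[0,0,0],-0.12],
    [0.4,[0,0,0],-0.12],
    [0.4,[0,0,0],-0.12],
    [0.4,[0,0,0],-0.12],
    [0.4,[0,0,0],-0.12],
    [0.4,[0,0,0],-0.12],
    [0.4,[0,0,0],-0.12],
    [0.4,[0,0,0],-0.12],
    [0.4,[0,0,0],-0.12],
  ],
)

```text
time: 13.7
tool_pos: [387.0, -308.4, 120.3]
tcp_rot: [-180.0, -0.0, 156.3]
ft_force: [-0.3, 0.4, -0.1]
finger_gap: 59.9
grip_force: 0.0
```

>>> play_rows(
  increments=[
    [0.4,[0,0,0],-0.12],
    [0.4,[0,0,0],-0.12],
    [0.4,[0,0,0],-0.12],
    [0.4,[0,0,0],-0.12],
    [0.4,[0,0,0],0],
  ],
)

```text
time: 14.12
tool_pos: [387.0, -308.4, 120.4]
tcp_rot: [-180.0, -0.0, -176.2]
ft_force: [-0.5, -0.0, 0.1]
finger_gap: 59.6
grip_force: 0.0
```

Run:
```python
from h import *
st=sense(); print(st["time"],st["tool_pos"],st["tcp_rot"],st["joint_pos"],st["finger_gap"])
s=snapshot("wrist"); save(s,"w3.png")
for q in("grip_fr","grip_fl"): print(q,[(round(r["p"],2),np.round(w(r["xyz"],s),1)) for r in pinpoint(q,s)])
for cam in ["side","top"]:
    s=snapshot(cam)
    print(cam,[(round(r["p"],2),np.round(w(r["xyz"],s),1)) for r in pinpoint("grip_fr",s)])
```

```text
14.1167 [ 386.99497383 -308.42079564  120.35689688] [-1.79998006e+02 -1.85529539e-03 -1.76217659e+02] [-4.44901803e+01 -4.20237836e+00  1.09016805e+02 -2.80500840e-03
  7.51853200e+01 -1.38271804e+02] 59.633925272259255
grip_fr [(0.95, array([ 387. , -307.9,   80.5]))]
grip_fl [(0.44, array([ 389.2, -428.2,    1.6]))]
side [(0.98, array([ 383. , -309.5,   78.8]))]
top []
```

View pics/w3.png

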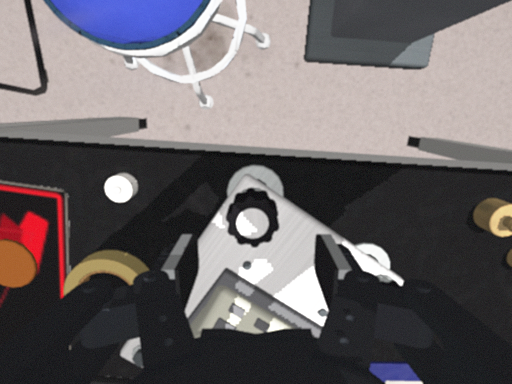

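The FR cap is at (252,223), midway between the pads at (180,260) and (335,260). The stub at (120,187) is well clear. Next I'll go down and grip FR.

>>> play_rows(
  increments=[
    [0.4,[0,0,15],0],
    [0.4,[0,0,20],0],
    [0.4,[0,0,15],0],
    [0.4,[0,0,9],0],
    [0.4,[0,0,3],0],
    [-1,[0,0,0],0],
    [-1,[0,0,0],0],
    [-1,[0,0,0],0],
    [-1,[0,0,0],0],
    [-1,[0,0,0],0],
  ],
)

```text
time: 15.3
tool_pos: [387.4, -309.4, 59.6]
tcp_rot: [-179.9, 0.0, -176.6]
ft_force: [-1.8, -3.5, 2.5]
finger_gap: 34.8
grip_force: 32.0
```

>>> play_rows(
  increments=[
    [-1,[0,0,0],0.11],
    [-1,[0,0,0],0.11],
    [-1,[0,0,0],0.11],
    [-1,[0,0,0],0.11],
  ],
)

```text
time: 15.63
tool_pos: [387.4, -308.5, 59.3]
tcp_rot: [180.0, 0.0, 157.9]
ft_force: [-1.7, 0.5, 2.5]
finger_gap: 34.9
grip_force: 32.2
```

>>> play_rows(
  increments=[
    [-1,[0,0,0],0.11],
    [-1,[0,0,0],0.11],
    [-1,[0,0,0],0.11],
    [-1,[0,0,0],0.11],
  ],
)

```text
time: 15.97
tool_pos: [387.9, -307.8, 59.2]
tcp_rot: [179.9, 0.0, 132.7]
ft_force: [1.8, 4.5, 2.5]
finger_gap: 35.0
grip_force: 32.2
```

>>> play_rows(
  increments=[
    [-1,[0,0,0],0.11],
    [-1,[0,0,0],0.11],
    [-1,[0,0,0],0.11],
    [-1,[0,0,0],0.11],
  ],
)

```text
time: 16.3
tool_pos: [388.8, -307.4, 59.3]
tcp_rot: [179.8, -0.0, 107.5]
ft_force: [5.3, 5.3, 1.0]
finger_gap: 34.7
grip_force: 32.0
```

>>> play_rows(
  increments=[
    [-1,[0,0,0],0.11],
    [-1,[0,0,0],0.11],
    [-1,[0,0,0],0.11],
    [-1,[0,0,0],0.11],
  ],
)

```text
time: 16.63
tool_pos: [389.7, -307.5, 59.5]
tcp_rot: [179.7, -0.1, 82.3]
ft_force: [10.2, 5.1, -1.4]
finger_gap: 35.1
grip_force: 31.9
```

>>> play_rows(
  increments=[
    [-1,[0,0,0],0.11],
    [-1,[0,0,0],0.11],
    [-1,[0,0,0],0.11],
    [-1,[0,0,0],0.11],
  ],
)

```text
time: 16.97
tool_pos: [390.3, -308.2, 59.7]
tcp_rot: [179.7, -0.2, 57.1]
ft_force: [13.7, 1.2, -4.7]
finger_gap: 34.9
grip_force: 31.7
```

The off-centre hold is building a side force. I'll open, recentre by +2.3 mm in x and regrip.

>>> play_rows(
  increments=[
    [0.1,[0,0,0],0],
    [0.1,[0,0,0],0],
    [0.1,[1.2,1.9,0],0],
    [0.1,[0,0,0],0],
    [-1,[0,0,0],0],
    [-1,[0,0,0],0],
    [-1,[0,0,0],0],
    [-1,[0,0,0],0],
  ],
)

```text
time: 17.63
tool_pos: [389.6, -308.6, 58.7]
tcp_rot: [180.0, -0.0, 57.4]
ft_force: [2.3, -1.5, 0.8]
finger_gap: 35.0
grip_force: 30.9
```

>>> play_rows(
  increments=[
    [-1,[0,0,0],0.1],
    [-1,[0,0,0],0.1],
    [-1,[0,0,0],0.1],
  ],
)

```text
time: 17.88
tool_pos: [389.9, -308.8, 58.9]
tcp_rot: [179.9, -0.0, 39.9]
ft_force: [5.4, -1.8, -0.8]
finger_gap: 35.1
grip_force: 30.8
```

>>> play_rows(
  increments=[
    [-1,[0,0,0],0.1],
    [-1,[0,0,0],0.1],
    [-1,[0,0,0],0.1],
  ],
)

```text
time: 18.13
tool_pos: [390.2, -309.1, 59.2]
tcp_rot: [179.9, -0.1, 22.7]
ft_force: [4.6, -1.8, 0.4]
finger_gap: 35.1
grip_force: 30.9
```

>>> play_rows(
  increments=[
    [-1,[0,0,0],0.1],
    [-1,[0,0,0],0.1],
    [-1,[0,0,0],0.1],
  ],
)

```text
time: 18.38
tool_pos: [390.5, -309.4, 59.5]
tcp_rot: [179.9, -0.1, 5.6]
ft_force: [6.1, -3.0, 2.2]
finger_gap: 35.0
grip_force: 31.0
```

>>> play_rows(
  increments=[
    [-1,[0,0,0],0.1],
    [-1,[0,0,0],0.1],
    [-1,[0,0,0],0.1],
  ],
)

```text
time: 18.63
tool_pos: [390.7, -309.8, 59.8]
tcp_rot: [179.9, -0.2, -11.6]
ft_force: [4.7, -5.1, 3.4]
finger_gap: 34.9
grip_force: 31.1
```

>>> play_rows(
  increments=[
    [-1,[0,0,0],0.1],
    [-1,[0,0,0],0.1],
    [-1,[0,0,0],0.1],
  ],
)

```text
time: 18.88
tool_pos: [390.8, -310.2, 60.1]
tcp_rot: [179.9, -0.3, -28.8]
ft_force: [3.4, -3.5, 4.6]
finger_gap: 35.1
grip_force: 31.2
```

>>> play_rows(
  increments=[
    [0.3,[0,0,0],0],
    [0.3,[0,0,0],0],
    [0.3,[0,0,0],0],
    [0.3,[0,0,-20],0],
    [0.0,[0,0,-20],0],
    [-1,[0,0,0],0],
    [-1,[0,0,0],0],
    [-1,[0,0,0],0],
    [-1,[0,0,0],0],
    [-1,[0,0,0],0],
  ],
)

```text
time: 19.72
tool_pos: [388.6, -307.7, 97.3]
tcp_rot: [-180.0, 0.1, -28.5]
ft_force: [0.2, 0.0, 0.3]
finger_gap: 0.2
grip_force: 0.0
```

>>> play_rows(
  increments=[
    [-1,[0,0,8],0],
    [-1,[0,0,4],0],
    [-1,[0,0,1],0],
    [-1,[0,0,0],0],
  ],
)

```text
time: 20.05
tool_pos: [388.7, -307.8, 84.3]
tcp_rot: [-180.0, 0.1, -28.5]
ft_force: [-0.1, 0.3, -0.4]
finger_gap: -0.2
grip_force: 0.0
```

>>> play_rows(
  increments=[
    [-1,[0,0,1],0],
    [-1,[0,0,0],0],
  ],
)

```text
time: 20.22
tool_pos: [389.3, -308.5, 84.4]
tcp_rot: [180.0, 0.0, -28.5]
ft_force: [0.1, 0.3, -0.1]
finger_gap: 0.2
grip_force: 0.0
```

>>> play_rows(
  increments=[
    [-1,[0,0,0.5],0],
    [-1,[0,0,0],0],
  ],
)

```text
time: 20.38
tool_pos: [389.4, -308.5, 84.2]
tcp_rot: [180.0, -0.0, -28.5]
ft_force: [-0.4, -0.3, 0.6]
finger_gap: 0.1
grip_force: 0.0
```

>>> play_rows(
  increments=[
    [-1,[0,0,0.5],0],
    [-1,[0,0,0],0],
  ],
)

```text
time: 20.55
tool_pos: [389.3, -308.5, 83.6]
tcp_rot: [180.0, -0.0, -28.5]
ft_force: [0.9, -0.0, -0.2]
finger_gap: -0.6
grip_force: 0.0
```

>>> play_rows(
  increments=[
    [-1,[0,0,0.5],0],
    [-1,[0,0,0],0],
  ],
)

```text
time: 20.72
tool_pos: [389.4, -308.5, 83.2]
tcp_rot: [180.0, -0.0, -28.5]
ft_force: [0.4, -0.1, 1.1]
finger_gap: -0.2
grip_force: 0.5
```

>>> play_rows(
  increments=[
    [-1,[0,0,0.5],0],
    [-1,[0,0,0],0],
  ],
)

```text
time: 20.88
tool_pos: [389.3, -308.6, 82.9]
tcp_rot: [180.0, -0.0, -28.5]
ft_force: [-3.1, 1.5, 5.6]
finger_gap: 0.1
grip_force: 2.4
```

>>> play_rows(
  increments=[
    [-1,[0,0,0.5],0],
    [-1,[0,0,0],0],
  ],
)

```text
time: 21.05
tool_pos: [389.3, -308.6, 82.7]
tcp_rot: [180.0, -0.0, -28.5]
ft_force: [-3.2, 2.6, 8.5]
finger_gap: -0.2
grip_force: 4.0
```

>>> play_rows(
  increments=[
    [-1,[0,0,1],0],
    [-1,[0,0,0],0],
  ],
)

```text
time: 21.22
tool_pos: [389.3, -308.8, 82.4]
tcp_rot: [180.0, -0.0, -28.5]
ft_force: [-5.1, 4.6, 14.4]
finger_gap: -0.2
grip_force: 7.2
```

>>> play_rows(
  increments=[
    [-1,[0,0,1],0],
    [-1,[0,0,0],0],
  ],
)

```text
time: 21.38
tool_pos: [389.2, -308.9, 82.0]
tcp_rot: [180.0, -0.0, -28.5]
ft_force: [-8.7, 6.3, 20.1]
finger_gap: 0.4
grip_force: 10.2
```

>>> play_rows(
  increments=[
    [-1,[0,0,-10],0],
    [-1,[1.7,-32.8,0],0],
    [-1,[1.7,-32.8,0],0],
    [-1,[1.7,-32.8,0],0],
    [-1,[1.7,-32.8,0],0],
    [-1,[0,0,3.5],0],
    [-1,[0,0,2],0],
    [-1,[0,0,0],0],
  ],
)

```text
time: 22.05
tool_pos: [457.4, -196.3, 83.9]
tcp_rot: [180.0, 0.1, -28.5]
ft_force: [-0.8, 0.7, 0.1]
finger_gap: -0.0
grip_force: 0.0
```

>>> play_rows(
  increments=[
    [-1,[0,0,0.5],0],
    [-1,[0,0,0],0],
  ],
)

```text
time: 22.22
tool_pos: [457.4, -197.4, 83.9]
tcp_rot: [180.0, 0.0, -28.6]
ft_force: [0.2, -0.3, -0.1]
finger_gap: 0.2
grip_force: 0.0
```

>>> play_rows(
  increments=[
    [-1,[0,0,0.5],0],
    [-1,[0,0,0],0],
  ],
)

```text
time: 22.38
tool_pos: [457.6, -197.2, 83.5]
tcp_rot: [180.0, -0.0, -28.6]
ft_force: [1.1, 0.8, 0.2]
finger_gap: 0.4
grip_force: 0.0
```

>>> play_rows(
  increments=[
    [-1,[0,0,0.5],0],
    [-1,[0,0,0],0],
  ],
)

```text
time: 22.55
tool_pos: [457.8, -196.8, 83.0]
tcp_rot: [180.0, -0.0, -28.6]
ft_force: [-1.0, 0.5, 0.2]
finger_gap: -0.0
grip_force: 0.2
```

>>> play_rows(
  increments=[
    [-1,[0,0,0.5],0],
    [-1,[0,0,0],0],
  ],
)

```text
time: 22.72
tool_pos: [458.0, -196.7, 82.9]
tcp_rot: [180.0, -0.0, -28.5]
ft_force: [-2.9, -0.2, 3.7]
finger_gap: 0.2
grip_force: 1.7
```

>>> play_rows(
  increments=[
    [-1,[0,0,0.5],0],
    [-1,[0,0,0],0],
  ],
)

```text
time: 22.88
tool_pos: [458.0, -196.6, 82.6]
tcp_rot: [180.0, -0.0, -28.5]
ft_force: [-4.0, 0.6, 7.5]
finger_gap: -0.3
grip_force: 3.6
```

>>> play_rows(
  increments=[
    [-1,[0,0,0.5],0],
    [-1,[0,0,0],0],
  ],
)

```text
time: 23.05
tool_pos: [458.1, -196.5, 82.4]
tcp_rot: [180.0, -0.0, -28.5]
ft_force: [-4.3, 1.6, 10.5]
finger_gap: 0.0
grip_force: 5.2
```

FL caps at about 83.1 and FR at about 83.2, and both bear at once when pushed. To check the z reference, I'll touch the bare bench left of the balance.

>>> play_rows(
  increments=[
    [-1,[0,0,-10],0],
    [-1,[-24.6,-27.6,0],0],
    [-1,[-24.6,-27.6,0],0],
    [-1,[0,0,0],0],
    [-1,[0,0,30],0],
    [-1,[0,0,30],0],
    [-1,[0,0,22],0],
    [-1,[0,0,5],0],
    [-1,[0,0,1.5],0],
    [-1,[0,0,0],0],
  ],
)

```text
time: 23.88
tool_pos: [441.5, -124.6, 3.7]
tcp_rot: [-180.0, -0.0, -28.5]
ft_force: [0.4, 0.3, -0.0]
finger_gap: 0.3
grip_force: 0.0
```

>>> play_rows(
  increments=[
    [-1,[0,0,1],0],
    [-1,[0,0,0.5],0],
    [-1,[0,0,0],0],
  ],
)

```text
time: 24.13
tool_pos: [442.2, -124.9, 2.8]
tcp_rot: [-180.0, -0.1, -28.5]
ft_force: [-0.4, 0.2, -0.1]
finger_gap: 0.2
grip_force: 0.0
```

>>> play_rows(
  increments=[
    [-1,[0,0,0.5],0],
    [-1,[0,0,0],0],
  ],
)

```text
time: 24.3
tool_pos: [441.5, -124.6, 1.5]
tcp_rot: [-180.0, -0.1, -28.5]
ft_force: [0.2, 0.2, -0.7]
finger_gap: -0.0
grip_force: 0.0
```

>>> play_rows(
  increments=[
    [-1,[0,0,0.5],0],
    [-1,[0,0,0],0],
  ],
)

```text
time: 24.47
tool_pos: [441.1, -124.4, 0.6]
tcp_rot: [-180.0, -0.0, -28.5]
ft_force: [-0.1, 0.1, -0.3]
finger_gap: 0.1
grip_force: 0.0
```

>>> play_rows(
  increments=[
    [-1,[0,0,0.5],0],
    [-1,[0,0,0],0],
  ],
)

```text
time: 24.63
tool_pos: [441.2, -124.5, 0.1]
tcp_rot: [180.0, -0.0, -28.5]
ft_force: [0.6, 0.0, 1.5]
finger_gap: 0.3
grip_force: 0.4
```

The z reference is good, so the plate is level at the front to within about 0.3 mm. The heights suggest FL carries a bit less than FR, so I'll give FL about 0.2 rad more.

>>> play_rows(
  increments=[
    [-1,[0,0,-30],0],
    [-1,[0,0,-35],0],
    [-1,[0,0,-40],0],
    [0.4,[24.6,27.6,0],0],
    [0.4,[24.6,27.6,0],0],
    [0.4,[0,0,0],0],
    [0.4,[0,0,0],0],
    [0.4,[0,0,15],0],
    [0.4,[0,0,20],0],
    [0.4,[0,0,10],0],
    [0.4,[0,0,0],0],
  ],
)

```text
time: 25.55
tool_pos: [455.4, -194.3, 56.7]
tcp_rot: [-180.0, 0.4, -28.5]
ft_force: [-0.5, 0.5, -0.1]
finger_gap: 59.8
grip_force: 0.0
```

>>> play_rows(
  increments=[
    [-1,[0,0,0],0],
    [-1,[0,0,0],0],
    [-1,[0,0,0],0],
    [-1,[0,0,0],0],
    [-1,[0,0,0],0],
    [-1,[0,0,-0.2],0.1],
    [-1,[0,0,-0.2],0.1],
    [-1,[0,0,0],0.02],
    [-1,[0,0,0],0],
  ],
)

```text
time: 26.3
tool_pos: [458.2, -196.5, 61.0]
tcp_rot: [-180.0, -0.0, -41.1]
ft_force: [-4.2, 1.2, 6.2]
finger_gap: 34.9
grip_force: 32.5
```

>>> play_rows(
  increments=[
    [0.35,[0,0,0],0],
    [0.35,[0,0,0],0],
    [0.35,[0,0,0],0],
    [0.35,[0,0,-20],0],
    [0.0,[0,0,-20],0],
    [-1,[0,0,0],0],
    [-1,[0,0,0],0],
    [-1,[0,0,0],0],
    [-1,[0,0,0],0],
    [-1,[0,0,0],0],
  ],
)

```text
time: 27.13
tool_pos: [457.2, -196.0, 99.2]
tcp_rot: [180.0, 0.1, -41.1]
ft_force: [0.9, -0.7, -0.4]
finger_gap: 0.1
grip_force: 0.0
```

>>> play_rows(
  increments=[
    [-1,[0,0,8],0],
    [-1,[0,0,7],0],
    [-1,[0,0,1],0],
    [-1,[0,0,0],0],
    [-1,[0,0,0],0],
  ],
)

```text
time: 27.55
tool_pos: [457.5, -196.2, 83.7]
tcp_rot: [180.0, 0.1, -41.2]
ft_force: [0.9, 1.1, -0.3]
finger_gap: -0.0
grip_force: 0.0
```

>>> play_rows(
  increments=[
    [-1,[0,0,0.5],0],
    [-1,[0,0,0],0],
  ],
)

```text
time: 27.72
tool_pos: [457.7, -196.3, 83.5]
tcp_rot: [180.0, 0.0, -41.1]
ft_force: [-0.2, 0.5, -0.5]
finger_gap: -0.1
grip_force: 0.0
```

>>> play_rows(
  increments=[
    [-1,[0,0,0.5],0],
    [-1,[0,0,0],0],
  ],
)

```text
time: 27.88
tool_pos: [457.9, -196.4, 83.3]
tcp_rot: [180.0, 0.0, -41.1]
ft_force: [-0.5, 0.2, -0.2]
finger_gap: 0.0
grip_force: 0.0
```

>>> play_rows(
  increments=[
    [-1,[0,0,0.5],0],
    [-1,[0,0,0],0],
  ],
)

```text
time: 28.05
tool_pos: [458.0, -196.4, 83.2]
tcp_rot: [-180.0, -0.0, -41.1]
ft_force: [-1.7, 1.0, 3.1]
finger_gap: -0.0
grip_force: 1.5
```

>>> play_rows(
  increments=[
    [-1,[0,0,0.5],0],
    [-1,[0,0,0],0],
  ],
)

```text
time: 28.22
tool_pos: [458.1, -196.3, 83.0]
tcp_rot: [-180.0, -0.0, -41.1]
ft_force: [-3.8, 1.6, 8.5]
finger_gap: 0.3
grip_force: 3.4
```

>>> play_rows(
  increments=[
    [-1,[0,0,-8],0],
    [-1,[5.5,32.4,0],0],
    [-1,[5.5,32.4,0],0],
    [-1,[5.5,32.4,0],0],
    [-1,[5.5,32.4,0],0],
    [-1,[0,0,5],0],
    [-1,[0,0,1],0],
    [-1,[0,0,0],0],
    [-1,[0,0,0],0],
  ],
)

```text
time: 28.97
tool_pos: [389.6, -307.6, 84.4]
tcp_rot: [-180.0, 0.0, -41.1]
ft_force: [0.0, -0.7, -0.0]
finger_gap: -0.1
grip_force: 0.0
```

>>> play_rows(
  increments=[
    [-1,[0,0,0.5],0],
    [-1,[0,0,0],0],
  ],
)

```text
time: 29.13
tool_pos: [389.8, -307.7, 84.0]
tcp_rot: [-180.0, -0.0, -41.1]
ft_force: [0.5, -0.2, 0.5]
finger_gap: -0.2
grip_force: 0.0
```

>>> play_rows(
  increments=[
    [-1,[0,0,0.5],0],
    [-1,[0,0,0],0],
  ],
)

```text
time: 29.3
tool_pos: [389.5, -308.0, 83.4]
tcp_rot: [180.0, -0.0, -41.1]
ft_force: [-0.3, -0.9, 0.2]
finger_gap: -0.0
grip_force: 0.0
```

>>> play_rows(
  increments=[
    [-1,[0,0,0.5],0],
    [-1,[0,0,0],0],
  ],
)

```text
time: 29.47
tool_pos: [389.5, -308.3, 83.1]
tcp_rot: [-180.0, -0.0, -41.1]
ft_force: [0.6, 1.3, 2.7]
finger_gap: 0.2
grip_force: 1.4
```

>>> play_rows(
  increments=[
    [-1,[0,0,0.5],0],
    [-1,[0,0,0],0],
  ],
)

```text
time: 29.63
tool_pos: [389.4, -308.4, 83.0]
tcp_rot: [-180.0, -0.0, -41.2]
ft_force: [-1.4, 4.3, 7.1]
finger_gap: -0.1
grip_force: 3.3
```

FL and FR are now equal to about 0.1 mm (83.35 and 83.3) and both are stiff. I'll lift clear and hand in.

>>> play_rows(
  increments=[
    [-1,[0,0,-30],0],
    [-1,[0,0,-40],0],
    [-1,[0,0,-30],0],
    [-1,[0,0,0],0],
    [-1,[0,0,0],0],
    [-1,[0,0,0],0],
  ],
)

```text
time: 30.13
tool_pos: [389.0, -308.4, 181.9]
tcp_rot: [180.0, 0.0, -41.2]
ft_force: [-0.2, 0.3, 0.1]
finger_gap: 0.0
grip_force: 0.0
```

```bash
python3 -c "
from bench import *
print(sense()['tool_pos']); print(hand_in())"
```

```text
[ 389.02016816 -308.41447695  181.86210387]
the job is handed in; nothing more can be done
None
```

I turned both front knobs until, by touch, the balance stood level and firm, and handed the job in at about 30 s; the knob tops agree to about 0.1 mm and both front feet bear, but the hand-in returned no verdict.

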